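# Shut and lock the specimen case

## Task

The glass lid of the teak specimen case stands open: swing it down, press it by its steel cam lock against the sprung buffers, and turn the lock clockwise, roughly a quarter turn, feeling for the detent: neither short of it nor past it. When you let go, the lid must spring up a little and be held by the cam, dropped into its detent. Go gently, neither pressing the glazed lid hard nor forcing the lock, and leave the specimens and the jar beside the case alone.

Things in the scene. Friction and masses are not known exactly. Their poses are not given: they have to be found in the camera images.
- case: Fixed open teak case, 240 (x) x 300 (y) x 75 mm high. Origin: centre of its underside; z up, -x its front. The lid's hinge line is along y at x = +110, z = 75 mm. Inside the front: two hard stops (top at z = 75 mm), two sprung buffers that meet the lid 13 mm above the stops and push up with 7 N, rising to 14 N in all on the stops, and a steel striker.
- lid_angle (a joint): Lid angle, rad: 0 = down on its hard stops, grows as the front rises; starts 0.3 to 0.5. It stays where it is left (hinge friction 0.62 N m; lid 0.3 kg), but below 0.067 sprung buffers push it up. Let go with the cam in its detent, it stands at about 0.035; with the cam on the striker's flat before or after the detent, at about 0.013.
- lock_angle (a joint): Lock angle in the lid, rad, growing clockwise seen from above: at 0 the thumb bar's long end points along the case's -y, at pi/2 along -x. Starts 0.27 to 0.38; friction about 0.12 N m. The detent lies somewhere from 1.12 to 1.78, different each time and not told, with a play of 0.05 either way. There is no end stop: past it comes another flat, 0.6 wide.
- lock_grip (a point): On the lock's axis at mid height of its steel thumb bar: 12 mm thick (x), 22 mm high, 46 mm long (26 mm to its long end at -y, 20 mm to +y), on a round boss 32 mm wide, 8 mm high, on the lid's flat front bar. 183 mm from the hinge line along the lid, in the middle of the case's width, 33 mm above the lid's underside.
- lid: The lid: teak frame 230 x 300 x 14 mm with a glass pane and a 80 mm wide solid front bar carrying the lock. Origin: middle of the hinge line, at the lid's underside; -x to the front edge, z out of its top. Pressed too hard on its stops it cracks.
- lock: The lock; origin on its axis at the lid's top face. Below, a cam arm 36 mm long along -y. Lid within 2 mm of its stops: the cam swings under the striker (from about 0.7 before the detent on); higher, the striker's flank blocks it. Eased up there, it rides on the striker's flat, 2.5 mm up, which takes the buffers' push; at the detent it can rise 5 mm more and is then caught.
- vertebra: Loose plaster cervical vertebra, about 75 x 75 x 16 mm, lying on the linoleum beside the case; leave it.
- skull_stand: Loose walnut skull stand, base 90 mm wide, with three brass prongs, 116 mm high; leave it.
- bead_jar: Loose glass jar of beads with brass cap, 64 mm wide, 92 mm high; leave it.

How it is judged:
By the outcome, as a careful person would: the job done as asked, in the order asked, and still so for the second after the job is handed in, with the robot touching nothing.
It also fails if it takes over 70 s, if anything falls off the work surface, if the arm or the gripper's body presses on something with over 40 N, if the wrist force passes 120 N, or if a joint passes its speed limit or range.

## Robot

A 6-joint arm with a two-finger parallel gripper is mounted at the origin on the work surface. World frame = base frame: x ahead of the robot, y to its left, z up, the work surface at z = 0. Lengths are in m, angles in degrees, forces in N, time in s.
With the tool pointing down it reaches from about 0.375 to 0.9 m from the base axis. Payload 3.1 kg.
Tool frame: the origin (TCP) lies at the very end of the fingers, on their centre line; the grasp point (between the pads) lies 19 mm behind it; z points along the fingers, y is the line along which they close (so a half turn about z gives the same grasp; the last joint's range is limited). The gripper opens to 87 mm and grips with 3 to 60 N. Pads are 19 mm wide; open, the fingers measure 117 mm over their backs; the gripper's body (75 mm by 190 mm) begins 51 mm behind the grasp point.
Start: joints at [-80.014, 30.224, 82.088, -0, 67.689, -10.227], TCP at [0.216, -0.586, 0.223] pointing down, gripper open.
Joint ranges: [-176.69, 176.69], [-43.24, 126.21], [12.49, 139.97], [-82, 262], [0, 151.66], [-163.58, 163.58]. Speed limits (degrees/s): [159.86, 159.86, 180, 180, 180, 180].

## Interface

Orientations are given as a 3x3 rotation matrix whose columns are the frame's x, y, z axes.
In Python, from rig import bot gives the robot as it stands.
- The arm moves only by the tool move_arm, never from a script. Its argument "increments" is a list of rows, each an object with "xyz": the shift along the tool's x, y, z in mm, a list of three; "roll": the turn about the tool's z in rad; "grip": the opening in per cent of the stroke, from 0 (shut) to 100 (fully open). A call has 1 to 5 rows; each row shifts and turns the commanded pose from where the row before left it, along the tool's axes as they then stand; what a row does not reach is not made up. A row lasts 1/12 s, in which the tool goes at most 41.7 mm and 7.16 degrees, less where a joint would pass 70% of its speed; a pose out of reach is approached as far as the arm can. A call is refused whole if a number of a shift passes 41.7 or a number of a turn 0.125, either way. A call with a gripper value outside its range is refused whole. The fingers move at their own pace and stop on an object; the grip force is fixed at half the most. Time passes only in rows, so rows that do not move let the fingers close. It gives the time, the measured TCP pose, the force, the opening and the grip force at its end, in the units of the state.
- bot.read_state(): the state, without advancing time (a new reading comes with each control period).
- bot.capture(name): name is "scene" or "top"; returns (picture, depth): 400x640x3 uint8, red, green, blue; 400x640 float32, m along the optical axis (not along the pixel's ray), 0 where there is no reading.
- bot.camera_model(name): a dict with "intrinsics" (3x3 intrinsics, pixels), "rvec" (rotation vector, rad) and "tvec" (3), from world to camera coordinates, as OpenCV has them. Camera axes: x right, y down, z forward; pixel columns grow to the right and rows downward; lengths in m; the calibration is good to about 2 mm. A picture is of the moment at which its call begins. camera_model takes no time and is no camera call.
- bot.hand_in(): hands the job in; it is judged then, once.
Trained networks look in the newest picture that a camera, given by its name, has taken for a name from the list of things; names that differ only in an ending like _2 or _b are one class to them, and where a whole thing is asked for, a point or a joint stands for the part that bears it (a point fixed in the world has none). Each returns a list of dicts, best first, with "conf" (0 to 1); they miss things now and then, are a little off and sometimes report something else, mostly with a low value. They report only what shows in the picture. A call takes as long as a camera call.
- bot.spot_in(label, camera): "at" ([x, y, z] in m, in the coordinates of the camera as it stood for that picture, good to about 4 mm: the middle of the surface that is visible of it).
- bot.trace(label, camera): "mask" (400x640 bool, what is visible of it).
The state is a dict: "time_s": time; "joint_positions": joint angles; "qvel": joint speeds; "tau": joint torques, N m; "position": TCP position; "tcp_rot": TCP orientation; "force": force on the tool from outside, world axes, zero at the start; "moment": the same for the moment, N m; "opening": opening from 0.0 (shut) to 1.0 (fully open); "grasp_force": force on a finger pad.
Only numpy, scipy, OpenCV 4.12 (cv2) and the standard library are available. Lean on these libraries where they do the work, as an engineer would, in place of code of your own. Each camera call takes 0.05 s, during which the arm holds its last target. There are 200 camera calls.

## Working session

There is one attempt and no reset: what is moved stays moved. The work goes in short steps, Python scripts to look and compute and a tool call to move; the robot and the scene stay as the last step left them, time stands still between calls to the robot, and variables do not carry over. Pictures are saved under pics/ and viewed, at most 10 in all, crops included, and the job is handed in when it is done.

Besides the shell and the picture viewer there is one more tool, called after "Call:" as name([rows], argument=value, ...), one row to a line, values as JSON. move_arm: Moves the arm, as the interface text tells. Its arguments: {"type":"object","properties":{"increments":{"type":"array"}},"required":["increments"]}

```bash
mkdir -p pics; cat > h.py <<'E'
import numpy as np,cv2
from rig import bot
def cam(n):
    m=bot.camera_model(n);R=cv2.Rodrigues(np.array(m["rvec"],float))[0];return np.array(m["intrinsics"]),R,np.array(m["tvec"],float).ravel()
def c2w(n,p):
    K,R,t=cam(n);return R.T@(np.array(p)-t)
def cloud(n,d):
    K,R,t=cam(n);v,u=np.mgrid[0:400,0:640]
    p=np.stack([(u-K[0,2])*d/K[0,0],(v-K[1,2])*d/K[1,1],d],-1)
    return (p-t)@R
def save(n,f):
    im,d=bot.capture(n);cv2.imwrite("pics/"+f,im[:,:,::-1]);return im,d
E
python3 - <<'E'
from h import *
np.set_printoptions(precision=4,suppress=True)
a={}
for n in("scene","top"):
    a[n]=save(n,n+"1.png")
    for l in("case","lid","lock","lock_grip","vertebra","skull_stand","bead_jar"):
        print(n,l,[(round(r["conf"],2),c2w(n,r["at"])) for r in bot.spot_in(l,n)[:2]])
cv2.imwrite("pics/both.png",np.vstack([a["scene"][0],a["top"][0]])[:,:,::-1][:, :])
im=cv2.imread("pics/both.png");cv2.imwrite("pics/both.png",cv2.resize(im,(480,600),interpolation=cv2.INTER_AREA))
s=bot.read_state();print(s)
E
```

```text
scene case [(0.58, array([ 0.6832, -0.1243,  0.059 ]))]
scene lid [(0.84, array([ 0.6408, -0.0111,  0.1242]))]
scene lock [(0.53, array([ 0.5823, -0.0028,  0.1689]))]
scene lock_grip [(0.53, array([ 0.5825, -0.0018,  0.1691]))]
scene vertebra []
scene skull_stand [(0.78, array([0.6832, 0.2427, 0.0165]))]
scene bead_jar [(0.78, array([ 0.6765, -0.216 ,  0.0933]))]
top case [(0.89, array([ 0.525 , -0.0002,  0.0723]))]
top lid [(0.97, array([0.6252, 0.0157, 0.1197])), (0.51, array([0.5736, 0.0068, 0.1679]))]
top lock [(0.54, array([0.5766, 0.0066, 0.1654]))]
top lock_grip [(0.84, array([0.5746, 0.0058, 0.1699])), (0.72, array([0.6764, 0.2384, 0.0172]))]
top vertebra [(0.81, array([0.5352, 0.2195, 0.0121]))]
top skull_stand [(0.25, array([0.5742, 0.0063, 0.1716]))]
top bead_jar [(0.76, array([ 0.6586, -0.1987,  0.0893]))]
{'time_s': 0.8, 'joint_positions': array([-80.0132,  30.2209,  82.0864,  -0.0013,  67.6901, -10.2276]), 'qvel': array([-0.078 , -0.0588,  0.0211, -0.0356, -0.0223, -0.0535]), 'tau': array([ -0.0006, -43.995 , -17.6981,   0.0633,   0.0504,  -0.    ]), 'position': array([ 0.216 , -0.5865,  0.2226]), 'tcp_rot': array([[ 0.9384,  0.3455, -0.    ],
       [ 0.3455, -0.9384, -0.    ],
       [-0.    ,  0.    , -1.    ]]), 'force': array([ 0.6026,  0.7113, -0.0636]), 'moment': array([-0.0502, -0.0128, -0.0345]), 'grasp_force': 0.0, 'opening': 1.0015353059825434}
```

View pics/scene1.png

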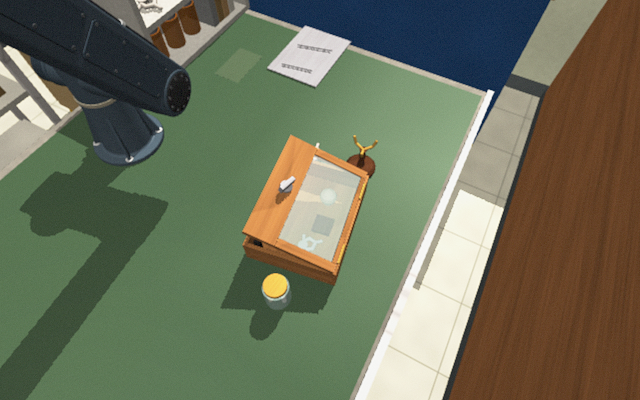

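View pics/top1.png

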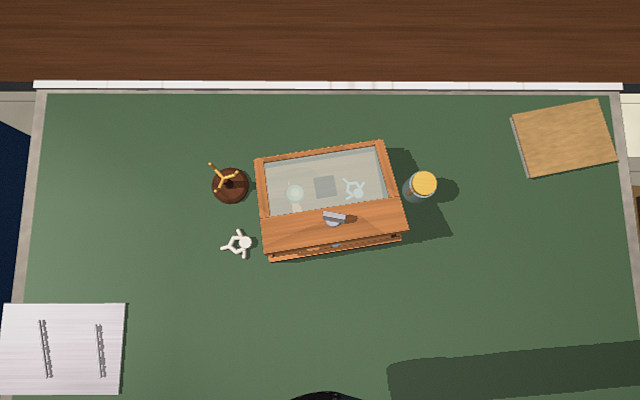

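```bash
cat > fit.py <<'E'
from h import *
np.set_printoptions(precision=4,suppress=True)
def fit(n="top"):
    im,d=bot.capture(n)
    lid=bot.trace("lid",n)[0]["mask"]
    P=cloud(n,d)
    hsv=cv2.cvtColor(im,cv2.COLOR_RGB2HSV)
    m=lid&(d>0)&(hsv[...,1]>120)&(hsv[...,0]<20)   # teak only
    m=cv2.erode(m.astype(np.uint8),np.ones((3,3)))>0
    Q=P[m]
    rng=np.random.default_rng(0);best=None
    for _ in range(300):
        a,b,c=Q[rng.choice(len(Q),3,0)];nn=np.cross(b-a,c-a)
        if np.linalg.norm(nn)<1e-6: continue
        nn/=np.linalg.norm(nn);k=abs((Q-a)@nn)<.003
        if best is None or k.sum()>best.sum(): best=k
    I=Q[best];c=I.mean(0);nn=np.linalg.svd(I-c,full_matrices=False)[2][2];nn*=np.sign(nn[2])
    y=np.cross([0,0,1.],nn) ; y/=np.linalg.norm(y)
    if y[1]<0:y=-y
    x=np.cross(y,[0,0,1.])
    th=np.arccos(nn[2]);lx=np.cross(y,nn)
    print(n,len(Q),best.sum(),"n",nn,"theta",th,"yaw(deg)",np.degrees(np.arctan2(-y[0],y[1])))
    cy,cx=None,None
    for ax,nm in((lx,"lx"),(y,"y")):
        v=(I-c)@ax;print(nm,"range",v.min(),v.max(),"extent",np.ptp(v))
    # rect of the lid from mask points projected on plane
    uv=np.stack([(I-c)@lx,(I-c)@y],1).astype(np.float32)
    r=cv2.minAreaRect(uv);print("rect",r)
    ctr=c+lx*r[0][0]+y*r[0][1]
    # hinge: top plane point whose underside is at z=.075
    g0=c-nn*.014; s=(.075-g0[2])/lx[2]; H=g0+lx*s; H=H+y*(((ctr-H)@y))
    grip=H-lx*.183+nn*.033
    print("centre",ctr,"hinge",H,"grip",grip)
    # points above plane = lock
    h=(P-c)@nn; near=(np.linalg.norm(P-grip,axis=2)<.05)&(h>.012)&(d>0)
    L=P[near];print("lock pts",len(L),L.mean(0),"hmax",h[near].max())
    L=L[(L-c)@nn>.02]
    q=np.stack([(L-c)@-y,(L-c)@-lx],1).astype(np.float32);rr=cv2.minAreaRect(q);print("bar in(-y,-x) rect",rr)
    w=np.linalg.svd(q-q.mean(0),full_matrices=False)[2][0];w*=np.sign(w[0]);print("lock angle",np.arctan2(w[1],w[0]), "bar mean",L.mean(0))
if __name__=="__main__":
    for n in("top","scene"): fit(n)
E
python3 fit.py
```

```text
top 5449 5203 n [0.306  0.0494 0.9508] theta 0.31511817776132833 yaw(deg) 9.178085275904003
lx range -0.061767704310293714 0.1676592304663311 extent 0.22942693477662482
y range -0.14936489646953358 0.14595592210786706 extent 0.29532081857740067
rect ((0.053045909851789474, -0.0015142709016799927), (0.22929911315441132, 0.2950982451438904), 0.2056271731853485)
centre [0.6385 0.0145 0.123 ] hinge [0.7393 0.0308 0.075 ] grip [0.5776 0.0047 0.1631]
lock pts 203 [0.5808 0.0033 0.1698] hmax 0.03257998667619466
bar in(-y,-x) rect ((0.003750104457139969, 0.015364347025752068), (0.04578759893774986, 0.013662605546414852), 23.640708923339844)
lock angle 0.3690054 bar mean [0.5821 0.0032 0.1717]
scene 3772 3585 n [0.3059 0.0511 0.9507] theta 0.31537363890023673 yaw(deg) 9.489250875697616
lx range -0.06653504656906015 0.15833291765500773 extent 0.22486796422406788
y range -0.1263943958690167 0.17190572627523526 extent 0.29830012214425194
rect ((0.04614023119211197, 0.022862359881401062), (0.29822230339050293, 0.22402077913284302), 89.69569396972656)
centre [0.6402 0.0101 0.1224] hinge [0.7388 0.0266 0.075 ] grip [ 0.5773 -0.0004  0.1631]
lock pts 119 [ 0.5831 -0.0039  0.17  ] hmax 0.03300713265062729
bar in(-y,-x) rect ((-0.020648593083024025, 0.024603791534900665), (0.04551799222826958, 0.012717155739665031), 21.420406341552734)
lock angle 0.3752434 bar mean [ 0.5835 -0.0028  0.1719]
```

```bash
cat > plan.py <<'E'
from h import *
import sys
np.set_printoptions(precision=4,suppress=True)
H=np.array([.7393,.0305]);psi=np.radians(9.3)
def pt(th,h,d=.183):   # world point above lock axis, h over underside
    x=-d*np.cos(th)+h*np.sin(th);z=.075+d*np.sin(th)+h*np.cos(th)
    return np.array([*(H+x*np.array([np.cos(psi),np.sin(psi)])),z])
def bar(a): return np.degrees(psi)-90-np.degrees(a)+180   # tool-x heading for lock angle
def rows(target,head,step=38.):
    s=bot.read_state();p=np.array(s["position"]);R=np.array(s["tcp_rot"])
    a=np.arctan2(R[1,0],R[0,0]);da=(np.radians(head)-a+np.pi)%(2*np.pi)-np.pi
    d=(np.array(target)-p)*1000;n=int(np.ceil(max(np.linalg.norm(d)/step,abs(da)/.115,1)))
    print("d mm",d,"roll",-da,"rows",n)
    for i in range(n):
        b=a+da*i/n;c,sn=np.cos(b),np.sin(b);v=d/n
        print([round(float(k),1) for k in(c*v[0]+sn*v[1],sn*v[0]-c*v[1],-v[2])],round(-da/n,4))
E
python3 - <<'E'
from plan import *
print(pt(.315,.044),pt(.075,.044),bar(.37))
t=pt(.315,.044);t[2]=.215
rows(t,bar(.37))
E
```

```text
[0.581  0.0046 0.1735] [0.5625 0.0015 0.1326] 78.10056158015954
d mm [365.1019 591.0624  -7.5603] roll -1.0103747854708676 rows 19
[28.8, -22.6, 0.4] -0.0532
[29.9, -21.0, 0.4] -0.0532
[31.0, -19.4, 0.4] -0.0532
[32.0, -17.7, 0.4] -0.0532
[32.9, -16.0, 0.4] -0.0532
[33.7, -14.2, 0.4] -0.0532
[34.4, -12.4, 0.4] -0.0532
[35.0, -10.5, 0.4] -0.0532
[35.5, -8.7, 0.4] -0.0532
[35.9, -6.8, 0.4] -0.0532
[36.2, -4.8, 0.4] -0.0532
[36.4, -2.9, 0.4] -0.0532
[36.6, -1.0, 0.4] -0.0532
[36.6, 1.0, 0.4] -0.0532
[36.4, 2.9, 0.4] -0.0532
[36.2, 4.8, 0.4] -0.0532
[35.9, 6.8, 0.4] -0.0532
[35.5, 8.7, 0.4] -0.0532
[35.0, 10.5, 0.4] -0.0532
```

Call:
move_arm([
  {"xyz": [28.8,-22.6,0],"roll": -0.0532,"grip": 0},
  {"xyz": [29.9,-21,0],"roll": -0.0532,"grip": 0},
  {"xyz": [31,-19.4,0],"roll": -0.0532,"grip": 0},
  {"xyz": [32,-17.7,0],"roll": -0.0532,"grip": 0},
  {"xyz": [32.9,-16,0],"roll": -0.0532,"grip": 0},
])

```text
time_s: 1.42
position: [0.3125, -0.4294, 0.2226]
tcp_rot: [[0.813, 0.582, 0.0], [0.582, -0.813, -0.0], [0.0, 0.0, -1.0]]
force: [0.8, 0.4, 0.9]
opening: 0.705
grasp_force: 0.0
```

Call:
move_arm([
  {"xyz": [33.7,-14.2,0],"roll": -0.0532,"grip": 0},
  {"xyz": [34.4,-12.4,0],"roll": -0.0532,"grip": 0},
  {"xyz": [35,-10.5,0],"roll": -0.0532,"grip": 0},
  {"xyz": [35.5,-8.7,0],"roll": -0.0532,"grip": 0},
  {"xyz": [35.9,-6.8,0],"roll": -0.0532,"grip": 0},
])

```text
time_s: 1.83
position: [0.4087, -0.2738, 0.2228]
tcp_rot: [[0.632, 0.775, 0.001], [0.775, -0.632, -0.0], [-0.0, 0.001, -1.0]]
force: [1.3, -0.3, -0.5]
opening: 0.326
grasp_force: 0.0
```

Call:
move_arm([
  {"xyz": [36.2,-4.8,0],"roll": -0.0532,"grip": 0},
  {"xyz": [36.4,-2.9,0],"roll": -0.0532,"grip": 0},
  {"xyz": [36.6,-1,0],"roll": -0.0532,"grip": 0},
  {"xyz": [36.6,1,0],"roll": -0.0532,"grip": 0},
  {"xyz": [36.4,2.9,0],"roll": -0.0532,"grip": 0},
])

```text
time_s: 2.25
position: [0.5048, -0.1181, 0.2228]
tcp_rot: [[0.405, 0.914, 0.001], [0.914, -0.405, -0.0], [-0.0, 0.001, -1.0]]
force: [1.1, -0.8, -0.1]
opening: 0.025
grasp_force: 0.0
```

Call:
move_arm([
  {"xyz": [36.2,4.8,0],"roll": -0.0532,"grip": 0},
  {"xyz": [35.9,6.8,0],"roll": -0.0532,"grip": 0},
  {"xyz": [35.5,8.7,0],"roll": -0.0532,"grip": 0},
  {"xyz": [35,10.5,0],"roll": -0.0532,"grip": 0},
  {"xyz": [0,0,0],"roll": 0,"grip": 0},
])

```text
time_s: 2.67
position: [0.584, 0.0099, 0.2229]
tcp_rot: [[0.199, 0.98, 0.004], [0.98, -0.199, 0.002], [0.003, 0.004, -1.0]]
force: [0.2, -0.6, 0.3]
opening: 0.001
grasp_force: 0.0
```

```bash
python3 - <<'E'
from plan import *
t=pt(.315,.044);print(t,pt(.09,.044));t[2]+=.006
rows(t,bar(.37),10)
print(bot.read_state()["force"],bot.read_state()["moment"])
E
```

```text
[0.581  0.0046 0.1735] [0.5633 0.0017 0.1353]
d mm [ -2.9539  -5.33   -43.3532] roll 0.0072765828435272795 rows 5
[-1.2, -0.4, 8.7] 0.0015
[-1.2, -0.4, 8.7] 0.0015
[-1.2, -0.4, 8.7] 0.0015
[-1.2, -0.4, 8.7] 0.0015
[-1.2, -0.4, 8.7] 0.0015
[ 0.243  -0.62    0.3121] [-0.0401 -0.0572 -0.0316]
```

Call:
move_arm([
  {"xyz": [-1.2,-0.4,8.7],"roll": 0,"grip": 0},
  {"xyz": [-1.2,-0.4,8.7],"roll": 0,"grip": 0},
  {"xyz": [-1.2,-0.4,8.7],"roll": 0,"grip": 0},
  {"xyz": [-1.2,-0.4,8.7],"roll": 0,"grip": 0},
  {"xyz": [-1.2,-0.4,6],"roll": 0,"grip": 0},
])

```text
time_s: 3.08
position: [0.5761, -0.0021, 0.18]
tcp_rot: [[0.208, 0.978, -0.003], [0.978, -0.208, 0.0], [-0.0, -0.003, -1.0]]
force: [-0.1, 0.0, 0.2]
opening: 0.002
grasp_force: 0.0
```

Call:
move_arm([
  {"xyz": [0,0,3],"roll": 0,"grip": 0},
  {"xyz": [0,0,3],"roll": 0,"grip": 0},
  {"xyz": [-0.5,-1.3,3],"roll": 0,"grip": 0},
  {"xyz": [-0.5,-1.3,3],"roll": 0,"grip": 0},
  {"xyz": [-0.5,-1.3,3],"roll": 0,"grip": 0},
])

```text
time_s: 3.5
position: [0.5733, -0.002, 0.1669]
tcp_rot: [[0.206, 0.979, 0.0], [0.979, -0.206, -0.001], [-0.001, 0.0, -1.0]]
force: [-1.2, -2.3, 3.5]
opening: 0.001
grasp_force: 1.4
```

Call:
move_arm([
  {"xyz": [0.2,0.5,3],"roll": 0,"grip": 0},
  {"xyz": [0.2,0.5,3],"roll": 0,"grip": 0},
  {"xyz": [0.2,-0.5,3],"roll": 0,"grip": 0},
  {"xyz": [0.2,-1,3],"roll": 0,"grip": 0},
  {"xyz": [0.2,-1.3,3],"roll": 0,"grip": 0},
])

```text
time_s: 3.92
position: [0.5726, -0.0002, 0.1516]
tcp_rot: [[0.206, 0.979, 0.002], [0.979, -0.206, -0.0], [0.0, 0.002, -1.0]]
force: [-0.1, -0.7, 1.3]
opening: 0.008
grasp_force: 0.6
```

Call:
move_arm([
  {"xyz": [0,-1.3,3],"roll": 0,"grip": 0},
  {"xyz": [0,-1.3,3],"roll": 0,"grip": 0},
  {"xyz": [0,-1.3,3],"roll": 0,"grip": 0},
  {"xyz": [0,-1.3,3],"roll": 0,"grip": 0},
  {"xyz": [0,-1,2],"roll": 0,"grip": 0},
])

```text
time_s: 4.33
position: [0.5657, 0.0012, 0.1373]
tcp_rot: [[0.206, 0.979, -0.0], [0.979, -0.206, 0.0], [0.0, -0.0, -1.0]]
force: [0.5, 0.4, 0.4]
opening: 0.006
grasp_force: 0.5
```

Call:
move_arm([
  {"xyz": [0,0,-12],"roll": 0,"grip": 0},
  {"xyz": [0,0,-14],"roll": 0,"grip": 60},
  {"xyz": [0,0,-14],"roll": 0,"grip": 60},
  {"xyz": [0,0,0],"roll": 0,"grip": 60},
  {"xyz": [0,0,0],"roll": 0,"grip": 60},
])

```text
time_s: 4.75
position: [0.5659, 0.0012, 0.178]
tcp_rot: [[0.206, 0.979, 0.001], [0.979, -0.206, 0.0], [0.0, 0.001, -1.0]]
force: [-0.8, -0.4, -0.8]
opening: 0.222
grasp_force: 0.0
```

```bash
python3 - <<'E'
from fit import *
import fit as F
for n in("top","scene"):
    im,d=save(n,n+"2.png")
    try: F.fit(n)
    except Exception as e: print(n,e)
a=cv2.imread("pics/top2.png")[150:280,230:430];cv2.imwrite("pics/c2.png",np.hstack([cv2.resize(a,(400,260)),cv2.resize(cv2.imread("pics/scene2.png")[120:300,220:400],(260,260))]))
s=bot.read_state();print(s["position"],s["opening"],s["force"])
E
```

```text
top 1734 1648 n [0.0938 0.0153 0.9955] theta 0.09517258248893243 yaw(deg) 9.285923563334425
lx range -0.10604677313140498 0.12151012632399341 extent 0.2275568994553984
y range -0.21019148085493614 0.08262016360876195 extent 0.2928116444636981
rect ((0.00732305645942688, -0.06353642046451569), (0.2926485240459442, 0.22751261293888092), 89.818603515625)
centre [0.631  0.0142 0.0987] hinge [0.7301 0.0305 0.075 ] grip [0.5534 0.0016 0.1252]
top zero-size array to reduction operation maximum which has no identity
scene list index out of range
[0.5652 0.0012 0.1769] 0.4920946347811655 [ 0.5678 -0.1984  0.5796]fit.py:36: RuntimeWarning: Mean of empty slice.
  L=P[near];print("lock pts",len(L),L.mean(0),"hmax",h[near].max())
  ret = um.true_divide(
```

View pics/c2.png

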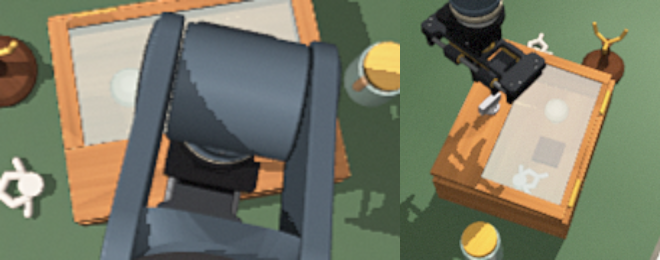

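```bash
sed -i 's/H=np.array(\[.7393/H=np.array([.7402/' plan.py; python3 - <<'E'
from plan import *
t=pt(.095,.028);print(t, pt(0,.028))
rows(t,bar(.37),11)
E
```

```text
[0.563  0.0015 0.1202] [0.5596 0.0009 0.103 ]
d mm [ -2.1897   0.2799 -56.6315] roll 0.0004740449902702615 rows 6
[-0.0, -0.4, 9.4] 0.0001
[-0.0, -0.4, 9.4] 0.0001
[-0.0, -0.4, 9.4] 0.0001
[-0.0, -0.4, 9.4] 0.0001
[-0.0, -0.4, 9.4] 0.0001
[-0.0, -0.4, 9.4] 0.0001
```

Call:
move_arm([
  {"xyz": [0,-0.5,11],"roll": 0,"grip": 50},
  {"xyz": [0,-0.5,11],"roll": 0,"grip": 50},
  {"xyz": [0,-0.5,11],"roll": 0,"grip": 50},
  {"xyz": [0,-0.5,11],"roll": 0,"grip": 50},
  {"xyz": [0,0,8],"roll": 0,"grip": 50},
])

```text
time_s: 5.47
position: [0.5631, 0.0016, 0.1244]
tcp_rot: [[0.206, 0.979, -0.002], [0.979, -0.206, 0.0], [0.0, -0.002, -1.0]]
force: [-1.1, -0.7, 0.1]
opening: 0.5
grasp_force: 0.0
```

Call:
move_arm([
  {"xyz": [0,0,4],"roll": 0,"grip": 50},
  {"xyz": [0,0,0],"roll": 0,"grip": 0},
  {"xyz": [0,0,0],"roll": 0,"grip": 0},
  {"xyz": [0,0,0],"roll": 0,"grip": 0},
  {"xyz": [0,0,0],"roll": 0,"grip": 0},
])

```text
time_s: 5.88
position: [0.5644, 0.0014, 0.1224]
tcp_rot: [[0.206, 0.979, 0.001], [0.979, -0.206, -0.0], [0.0, 0.001, -1.0]]
force: [0.0, -1.3, 0.4]
opening: 0.276
grasp_force: 0.0
```

Call:
move_arm([
  {"xyz": [0,0,0],"roll": 0,"grip": 0},
  {"xyz": [0,0,0],"roll": 0,"grip": 0},
  {"xyz": [0,0,0],"roll": 0,"grip": 0},
])

```text
time_s: 6.13
position: [0.5665, 0.0009, 0.1224]
tcp_rot: [[0.206, 0.978, 0.006], [0.979, -0.206, -0.001], [0.0, 0.006, -1.0]]
force: [5.3, 0.1, -1.8]
opening: 0.143
grasp_force: 30.0
```

Call:
move_arm([
  {"xyz": [0.3,1.5,1],"roll": 0,"grip": 0},
  {"xyz": [0.3,0.7,2],"roll": 0,"grip": 0},
  {"xyz": [0,0,2],"roll": 0,"grip": 0},
  {"xyz": [0,-0.5,2],"roll": 0,"grip": 0},
  {"xyz": [0,-0.5,2],"roll": 0,"grip": 0},
])

```text
time_s: 6.55
position: [0.5647, 0.0008, 0.1139]
tcp_rot: [[0.205, 0.979, -0.001], [0.979, -0.205, -0.002], [-0.002, -0.0, -1.0]]
force: [-3.8, -4.8, 12.0]
opening: 0.133
grasp_force: 29.7
```

Call:
move_arm([
  {"xyz": [0,-0.4,2],"roll": 0,"grip": 0},
  {"xyz": [0,-0.4,1.5],"roll": 0,"grip": 0},
  {"xyz": [0,-0.4,1.5],"roll": 0,"grip": 0},
  {"xyz": [0,0,1],"roll": 0,"grip": 0},
  {"xyz": [0,0,0],"roll": 0,"grip": 0},
])

```text
time_s: 6.97
position: [0.5635, 0.0007, 0.1085]
tcp_rot: [[0.205, 0.979, -0.0], [0.979, -0.205, -0.002], [-0.002, 0.0, -1.0]]
force: [-3.9, -6.0, 12.0]
opening: 0.132
grasp_force: 29.9
```

Call:
move_arm([
  {"xyz": [-0.5,-0.5,1],"roll": 0,"grip": 0},
  {"xyz": [-0.5,-0.5,1],"roll": 0,"grip": 0},
  {"xyz": [-0.3,0,1],"roll": 0,"grip": 0},
  {"xyz": [0,0,0],"roll": 0,"grip": 0},
])

```text
time_s: 7.3
position: [0.563, 0.0006, 0.1059]
tcp_rot: [[0.206, 0.979, 0.002], [0.979, -0.206, -0.001], [-0.0, 0.002, -1.0]]
force: [-2.8, -3.1, 13.3]
opening: 0.135
grasp_force: 30.0
```

Call:
move_arm([
  {"xyz": [-0.3,-0.3,1],"roll": 0,"grip": 0},
  {"xyz": [-0.3,-0.3,0.7],"roll": 0,"grip": 0},
  {"xyz": [0,0,0],"roll": 0,"grip": 0},
])

```text
time_s: 7.55
position: [0.5628, 0.0005, 0.1048]
tcp_rot: [[0.206, 0.978, 0.003], [0.978, -0.206, -0.0], [0.001, 0.003, -1.0]]
force: [-2.8, -1.0, 17.2]
opening: 0.135
grasp_force: 30.0
```

Call:
move_arm([
  {"xyz": [0,-0.3,0.8],"roll": 0,"grip": 0},
  {"xyz": [0,0,0],"roll": 0,"grip": 0},
])

```text
time_s: 7.72
position: [0.5628, 0.0005, 0.1048]
tcp_rot: [[0.206, 0.978, 0.004], [0.979, -0.206, -0.0], [0.0, 0.004, -1.0]]
force: [-4.3, -0.7, 20.4]
opening: 0.135
grasp_force: 30.0
```

Call:
move_arm([
  {"xyz": [0,0,0],"roll": 0.06,"grip": 0},
  {"xyz": [0,0,0],"roll": 0.08,"grip": 0},
  {"xyz": [0,0,0],"roll": 0.08,"grip": 0},
  {"xyz": [0,0,0],"roll": 0.08,"grip": 0},
  {"xyz": [0,0,0],"roll": 0,"grip": 0},
])

```text
time_s: 8.13
position: [0.5628, 0.0005, 0.1048]
tcp_rot: [[0.488, 0.873, 0.004], [0.873, -0.488, -0.001], [0.001, 0.004, -1.0]]
force: [-3.5, -0.8, 21.1]
opening: 0.134
grasp_force: 30.0
```

```bash
cat > st.py <<'E'
from plan import *
s=bot.read_state();R=np.array(s["tcp_rot"]);a=np.degrees(np.arctan2(R[1,0],R[0,0]))
print("t",s["time_s"],s["position"],"lock",np.radians(bar(0)-a),"F",s["force"],"M",s["moment"],s["opening"],s["joint_positions"])
E
python3 st.py
```

```text
t 8.1333 [0.5628 0.0005 0.1048] lock 0.6719340693948753 F [-3.478  -0.8338 21.1465] M [-0.0066  0.5311 -0.1091] 0.13405647043973265 [-11.3263  34.8064  97.1645   0.0041  47.8103  17.8701]
```

Call:
move_arm([
  {"xyz": [0,0,0],"roll": 0.08,"grip": 0},
  {"xyz": [0,0,0],"roll": 0.08,"grip": 0},
  {"xyz": [0,0,0],"roll": 0.08,"grip": 0},
  {"xyz": [0,0,0],"roll": 0.08,"grip": 0},
  {"xyz": [0,0,0],"roll": 0.06,"grip": 0},
])

```text
time_s: 8.55
position: [0.5628, 0.0004, 0.1048]
tcp_rot: [[0.777, 0.629, 0.004], [0.629, -0.777, -0.001], [0.002, 0.003, -1.0]]
force: [-3.6, -0.8, 20.2]
opening: 0.134
grasp_force: 30.0
```

```bash
python3 st.py
```

```text
t 8.55 [0.5628 0.0004 0.1048] lock 1.0523159899942525 F [-3.5923 -0.812  20.2119] M [-0.0483  0.5252  0.1439] 0.13430574933092523 [-11.3246  34.806   97.1628  -0.0122  47.8049  39.677 ]
```

Call:
move_arm([
  {"xyz": [0,0,-1.5],"roll": 0.02,"grip": 0},
  {"xyz": [0,0,-1.5],"roll": 0,"grip": 0},
  {"xyz": [0,0,-1.5],"roll": 0,"grip": 0},
  {"xyz": [0,0,-0.5],"roll": 0,"grip": 0},
  {"xyz": [0,0,0],"roll": 0,"grip": 0},
])

```text
time_s: 8.97
position: [0.5631, 0.0005, 0.1073]
tcp_rot: [[0.788, 0.616, 0.003], [0.616, -0.788, -0.0], [0.002, 0.002, -1.0]]
force: [1.1, -0.6, 7.7]
opening: 0.13
grasp_force: 30.0
```

```bash
python3 st.py
```

```text
t 8.9667 [0.5631 0.0005 0.1073] lock 1.069517249883966 F [ 1.0768 -0.5946  7.739 ] M [-0.0711 -0.2711  0.0472] 0.13033880671709114 [-11.3293  34.6028  97.017    0.0211  48.1839  40.6356]
```

Call:
move_arm([
  {"xyz": [0,0,-1],"roll": 0,"grip": 0},
  {"xyz": [0,0,-0.5],"roll": 0,"grip": 0},
  {"xyz": [0,0,0],"roll": 0,"grip": 0},
])

```text
time_s: 9.22
position: [0.563, 0.0005, 0.1075]
tcp_rot: [[0.788, 0.616, 0.003], [0.616, -0.788, -0.0], [0.002, 0.002, -1.0]]
force: [4.6, -1.0, -2.8]
opening: 0.13
grasp_force: 30.0
```

Call:
move_arm([
  {"xyz": [0,0,0],"roll": 0.03,"grip": 0},
  {"xyz": [0,0,0],"roll": 0.03,"grip": 0},
  {"xyz": [0,0,0],"roll": 0.03,"grip": 0},
])

```text
time_s: 9.47
position: [0.5631, 0.0005, 0.1077]
tcp_rot: [[0.84, 0.542, 0.003], [0.542, -0.84, -0.0], [0.002, 0.002, -1.0]]
force: [4.8, 0.3, 4.5]
opening: 0.133
grasp_force: 30.0
```

```bash
python3 st.py
```

```text
t 9.4667 [0.5631 0.0005 0.1077] lock 1.1604455001216323 F [4.8104 0.2729 4.4563] M [ 0.0603 -0.894   0.154 ] 0.13343106485734177 [-11.3243  34.5763  96.9646   0.0164  48.3076  45.8535]
```

Call:
move_arm([
  {"xyz": [0,0,-1],"roll": 0,"grip": 0},
  {"xyz": [0,0,-0.5],"roll": 0,"grip": 0},
  {"xyz": [0,0,0],"roll": 0,"grip": 0},
])

```text
time_s: 9.72
position: [0.5635, 0.0006, 0.1101]
tcp_rot: [[0.84, 0.543, 0.004], [0.543, -0.84, -0.0], [0.003, 0.002, -1.0]]
force: [5.2, 0.5, 2.9]
opening: 0.135
grasp_force: 30.0
```

Call:
move_arm([
  {"xyz": [0.4,0.3,-1],"roll": 0,"grip": 0},
  {"xyz": [0.4,0.3,-1],"roll": 0,"grip": 0},
  {"xyz": [0,0,-0.5],"roll": 0,"grip": 0},
  {"xyz": [0,0,0],"roll": 0,"grip": 0},
])

```text
time_s: 10.05
position: [0.5637, 0.0006, 0.1117]
tcp_rot: [[0.84, 0.543, 0.002], [0.543, -0.84, 0.0], [0.002, 0.001, -1.0]]
force: [5.6, 0.4, -2.0]
opening: 0.132
grasp_force: 30.0
```

```bash
python3 st.py
```

```text
t 10.05 [0.5637 0.0006 0.1117] lock 1.159150360733547 F [ 5.6308  0.4459 -1.9683] M [-0.0702 -0.8167  0.0235] 0.13163404180045912 [-11.3129  34.2686  96.6918   0.0392  48.9313  45.7758]
```

Call:
move_arm([
  {"xyz": [0.5,0.3,0.3],"roll": 0,"grip": 0},
  {"xyz": [0,0,0],"roll": 0,"grip": 30},
  {"xyz": [0,0,0],"roll": 0,"grip": 30},
  {"xyz": [0,0,0],"roll": 0,"grip": 50},
  {"xyz": [0,0,0],"roll": 0,"grip": 50},
])

```text
time_s: 10.47
position: [0.5614, 0.001, 0.1107]
tcp_rot: [[0.84, 0.543, -0.004], [0.543, -0.84, 0.001], [-0.003, -0.003, -1.0]]
force: [-0.8, 0.1, 0.1]
opening: 0.354
grasp_force: 0.0
```

Call:
move_arm([
  {"xyz": [0,0,-5],"roll": 0,"grip": 50},
  {"xyz": [0,0,-15],"roll": 0,"grip": 50},
  {"xyz": [0,0,-25],"roll": 0,"grip": 50},
  {"xyz": [0,0,-25],"roll": 0,"grip": 50},
  {"xyz": [0,0,-25],"roll": 0,"grip": 50},
])

```text
time_s: 10.88
position: [0.5624, 0.0008, 0.2073]
tcp_rot: [[0.84, 0.543, -0.002], [0.543, -0.84, 0.0], [-0.002, -0.001, -1.0]]
force: [1.1, 0.8, 0.4]
opening: 0.498
grasp_force: 0.0
```

```bash
python3 - <<'E'
from plan import *
rows([.45,-.22,.24],60)
E
```

```text
d mm [-112.3633 -220.7701   32.6801] roll -0.4735280329124203 rows 7
[-30.6, 17.8, -4.7] -0.0676
[-31.7, 15.7, -4.7] -0.0676
[-32.7, 13.5, -4.7] -0.0676
[-33.6, 11.2, -4.7] -0.0676
[-34.2, 9.0, -4.7] -0.0676
[-34.8, 6.6, -4.7] -0.0676
[-35.1, 4.3, -4.7] -0.0676
```

Retreating aside to look at the lid.

Call:
move_arm([
  {"xyz": [-31,17,-5],"roll": 0,"grip": 50},
  {"xyz": [-31,17,-5],"roll": 0,"grip": 50},
  {"xyz": [-31,17,-5],"roll": 0,"grip": 50},
  {"xyz": [-31,17,-5],"roll": 0,"grip": 50},
  {"xyz": [-31,17,-5],"roll": 0,"grip": 50},
])

```text
time_s: 11.3
position: [0.4777, -0.1557, 0.232]
tcp_rot: [[0.84, 0.543, -0.001], [0.543, -0.84, 0.0], [-0.0, -0.001, -1.0]]
force: [1.1, -0.6, 0.6]
opening: 0.496
grasp_force: 0.0
```

Call:
move_arm([
  {"xyz": [-31,17,0],"roll": 0,"grip": 50},
  {"xyz": [-31,17,0],"roll": 0,"grip": 50},
  {"xyz": [-31,17,0],"roll": 0,"grip": 50},
  {"xyz": [0,0,0],"roll": 0,"grip": 50},
])

```text
time_s: 11.63
position: [0.4265, -0.2534, 0.2319]
tcp_rot: [[0.843, 0.538, -0.001], [0.538, -0.843, -0.003], [-0.002, 0.002, -1.0]]
force: [-0.2, -0.5, -0.8]
opening: 0.502
grasp_force: 0.0
```

```bash
python3 - <<'E'
import fit as F
from h import *
for n in("top","scene"):
    save(n,n+"3.png")
    try: F.fit(n)
    except Exception as e: print(n,e)
a=cv2.imread("pics/top3.png")[120:300,190:470];cv2.imwrite("pics/c3.png",cv2.resize(a,(784,504)))
E
```

```text
top 5284 4993 n [0.0365 0.0053 0.9993] theta 0.03690643234984993 yaw(deg) 8.200726062779262
lx range -0.06654355245001364 0.16275245786915743 extent 0.22929601031917107
y range -0.14990221186475275 0.14638788243960663 extent 0.2962900943043594
rect ((0.04859889671206474, -0.0024092644453048706), (0.22571584582328796, 0.29385554790496826), 1.0434058904647827)
centre [0.6298 0.0134 0.092 ] hinge [0.7088 0.0248 0.075 ] grip [ 0.529  -0.0011  0.1147]
lock pts 124 [0.5586 0.0005 0.1234] hmax 0.033819672769634386
bar in(-y,-x) rect ((0.005292917136102915, 0.0234906617552042), (0.04177963361144066, 0.012143299914896488), 65.20397186279297)
lock angle 1.1146023 bar mean [0.5587 0.0003 0.1242]
scene 3265 3093 n [0.0371 0.0063 0.9993] theta 0.03761234158151631 yaw(deg) 9.658243815836101
lx range -0.06886645594966499 0.15544260541708016 extent 0.22430906136674517
y range -0.12597214074528684 0.17132070154274515 extent 0.297292842288032
rect ((0.04317810386419296, 0.022812634706497192), (0.29726701974868774, 0.2239672690629959), 89.88264465332031)
centre [0.6307 0.0074 0.0921] hinge [0.7108 0.0211 0.075 ] grip [ 0.5317 -0.0094  0.1149]
lock pts 126 [ 0.5601 -0.0063  0.1207] hmax 0.03357375046562256
bar in(-y,-x) rect ((-0.023396704345941544, 0.029302053153514862), (0.04292391240596771, 0.013067487627267838), 67.84799194335938)
lock angle 1.1853137 bar mean [ 0.5596 -0.0059  0.1229]
```

View pics/c3.png

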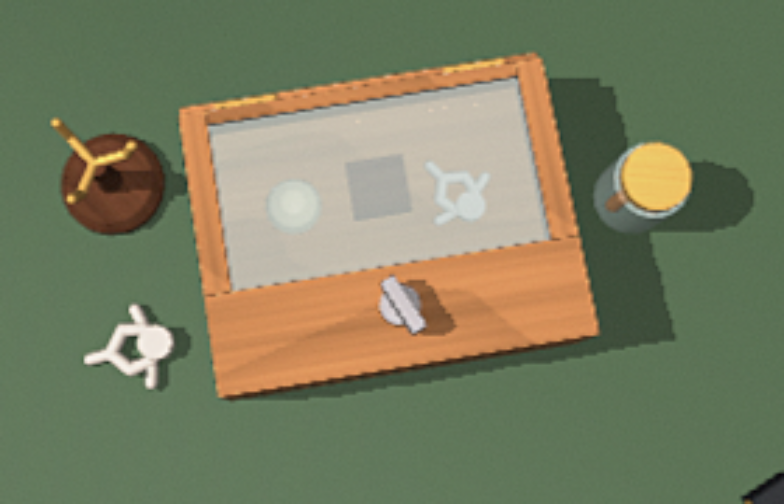

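The picture shows the lid held slightly open, with the thumb bar at crop pixel (403,305). Both cameras put the lid at about 0.037 rad, which matches the detent. The jar, stand and vertebra have not moved.

```bash
python3 -c "
from rig import bot
print(bot.hand_in())"
```

```text
the job is handed in; nothing more can be done
None
```

The lid is down and held by the cam in its detent: it stands at about 0.037 rad with the lock at about 1.16 rad. The arm is clear, the jar and specimens were left alone, and the job was handed in at about 12 s; no verdict came back.

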